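# Bed a damp plaster rosette against the stop with a lifter

## Task

The damp plaster rosette lies on the blade of its trowel-like lifter. Carry it level on the lifter to the wooden drying bed, let it down on the rails and push it with the lifter until it is fully home against the stop, pressing firmly but gently for a second (about 6 N; it chips at 10 N). Then draw the lifter out and lay it flat on the bench clear of the bed, leaving the rosette against the stop; never touch the rosette with the gripper, tip it, or disturb the other things.

Things in the scene. Friction and masses are not known exactly. Their poses are not given: they have to be found in the camera images.
- lifter: (mm) Loose stiff tool like a small finishing trowel, 0.2 kg. Origin: underside of the blade; x along the blade to its tip, z up. Steel blade 36 wide (y), 3 thick, from x = -75 to x = +80.
- lifter_handle (a point): (mm) Middle of the lifter's wooden handle, 50 behind (-x) and 55 above the lifter's origin. Handle 90 long along the lifter's x, 22 wide (y), 22 high, 41 clear above the blade, on two steel posts 12 wide at 35 before and behind this point; fingers have free room on both sides.
- lifter_pins (a point): (mm) Point on the blade's top, 18 ahead of the lifter's origin, midway between two upright steel pins (6 diameter, 14 high above the blade, at y = +-13). The pins bear on the rosette's edge and push it; with both bearing, the rosette's centre is 36 ahead of this point, and the blade's tip 62 ahead.
- rosette: (mm) Loose white plaster rosette, 70 diameter, its straight edge 12 high, raised centre up to 18, 60 to 130 g. Origin: centre of its underside, z up. At the start it lies unfastened on the blade, 55 to 58 ahead of the lifter's origin (pins just behind it), overhanging the tip by 10 to 13. Chips at 10 N.
- bed: (mm) Fixed wooden drying bed. Origin: on the bench under the bed; x along the channel to the stop, z up. Floor 4 thick; two flat rails, tops at 16, x = -115 to +95, |y| = 23 to 55. Between them a channel 46 wide, 12 deep, open at both ends: the blade can sink in it until the rosette rests on the rails alone, move along it, and be drawn out towards -x.
- bed_entry (a point): (mm) Point on the bed's centre line at rail-top height, 60 before (-x) the bed's origin: good place to let the rosette down. The rails have no fences from x = -115 to -50 of the bed.
- bed_mid (a point): (mm) Point above the bed's origin at rail-top height. Fences 8 high stand on the rails 76 apart from x = -20 to +95, flaring to about 100 apart at x = -50. A rigid steel stop, 18 high over the rails, 70 wide, spans the channel (the blade passes under). It is reset each time, its place not measured: the rosette's centre, when home, is -18 to +32 in x from here; find it by feel.
- button (a joint): Small brass sprung button (10 mm diameter, very light, 0.12 N) in the middle of the stop's face towards -x, showing whether a part is against the stop: 0 when it stands out by 4 mm, 0.004 (m) when pushed flush, that is, when the rosette touches the stop. It moves by itself with the rosette and is not to be operated.
- tile: (mm) Bystander: square plaster tile, 40 x 40 x 17, lying between the lifter and the bed; origin under its centre.
- jar: (mm) Bystander: amber jar, 50 diameter, 60 high; origin under its centre.
- bowl: (mm) Bystander: black rubber mixing bowl, 120 diameter, 60 high; origin under its centre.
- brush: (mm) Bystander: brush about 180 long, lying on the bench.
- finial: (mm) Bystander: turned plaster finial, 50 diameter, 80 high, standing; origin under its centre.
- offcut: (mm) Bystander: wooden block 100 x 40 x 30; origin under its centre.
- beaker: (mm) Bystander: white plastic beaker, 70 diameter, 85 high; origin under its centre.
Mind the look-alikes: they are no part of the job. Leave any blue or pink look-alike of the lifter alone. What is shaped like the rosette but green is not meant.

How it is judged:
On the way, in this order (a step that is already met when the one before it is completed fails the run):
1. the rosette is carried on the lifter, clear of the bench (height (world z) of rosette above 0.035 m and contact force between rosette and lifter above 0.2 N), for 0.2 s.
2. the rosette, on the bed, is pressed against the stop by the lifter with more than 3.5 N (value of joint button above 0.003 m and contact force between rosette and lifter above 3.5 N and z of rosette in the frame of bed below 0.019 m), for 0.3 s.
At the end, for the whole second after the job is handed in: The rosette lies flat on the rails between the fences (underside within 1.5 mm of the rail tops, within 6 mm of the bed's centre line), within 1.5 mm of the stop (button pushed in by more than 2.5 mm), at rest; the lifter lies flat and at rest on the bench, touching neither the rosette nor the bed (value of joint button above 0.0025 m and z of rosette in the frame of bed between 0.0145 and 0.0175 m and y of rosette in the frame of bed between -0.006 and 0.006 m and angle between rosette's own z axis and vertical below 0.06 rad and linear speed of each of rosette, lifter below 0.01 m/s and contact force between rosette and lifter below 0.05 N and height (world z) of lifter below 0.004 m and angle between lifter's own z axis and vertical below 0.05 rad and contact force between lifter and bed below 0.05 N).
It fails at once if the lifter or the bed presses on the rosette with more than 10 N (contact force between rosette and lifter above 10 N or contact force between rosette and bed above 10 N).
It fails at once if the rosette tipped by more than 0.2 rad (angle between rosette's own z axis and vertical above 0.2 rad).
It fails at once if the rosette touched by the gripper or arm (contact force between any of the fingers, the arm and rosette above 0.3 N).
It fails at once if a bystander moved by more than 20 mm (distance of any of tile, jar, bowl, brush, finial, offcut, beaker from where it was at the start of the episode above 0.02 m).
It also fails if it takes over 72 s, if anything falls off the work surface, if the arm or the gripper's body presses on something with over 40 N, if the wrist force passes 120 N, or if a joint passes its speed limit or range.

## Robot

A 7-joint arm with a two-finger parallel gripper is mounted at the origin on the work surface. World frame = base frame: x ahead of the robot, y to its left, z up, the work surface at z = 0. Lengths are in m, angles in rad, forces in N, time in s.
With the tool pointing down it reaches from about 0.425 to 0.925 m from the base axis. Payload 6.8 kg.
Tool frame: the origin (TCP) lies at the very end of the fingers, on their centre line; the grasp point (between the pads) lies 19 mm behind it; z points along the fingers, y is the line along which they close (so a half turn about z gives the same grasp; the last joint's range is limited). The gripper opens to 85 mm and grips with 20 to 120 N. Pads are 22 mm wide; open, the fingers measure 114 mm over their backs; the gripper's body (76 mm by 85 mm) begins 54 mm behind the grasp point. The pads swing forward as they close: fully open they stand 13 mm farther back than shut.
Start: joints at [-1.262, 0.477, 0.022, 1.555, -0.011, 1.109, -0.083], TCP at [0.273, 0.617, 0.231] pointing down, gripper open.
Joint ranges: [-2.96, 2.96], [-0.34, 2.1], [-1.41, 1.46], [0.24, 2.44], [-1.37, 4.51], [0.17, 1.92], [-2.96, 2.96]. Speed limits (rad/s): [2.39, 2.39, 3.14, 3.14, 3.14, 3.14, 3.14].

## Interface

Orientations are given as a rotation vector (axis times angle).
In Python, from bench import monitor, optics, r gives the robot as it stands.
- The arm moves only by the shell command python3 -m crank 'ROWS' [OPENING] [FORCE]. ROWS is JSON, a list of rows, each a list of 2 entries, a list of its own where there are three numbers: the shift along the tool's x, y, z in cm, then the turn, a rotation vector about the tool's x, y, z in rad. A call has 1 to 5 rows; each row shifts and turns the commanded pose from where the row before left it, along the tool's axes as they then stand; what a row does not reach is not made up. A row lasts 1/10 s, in which the tool goes at most 50 mm and 8.59 degrees, less where a joint would pass 70% of its speed; a pose out of reach is approached as far as the arm can. A call is refused whole if a number of a shift passes 5 or a number of a turn 0.15, either way. A call with a gripper value outside its range is refused whole. OPENING is the finger opening in cm, from 0 to 8.54, set as the call begins (- or left out, the last holds). The fingers move at their own pace and stop on an object; FORCE is the grip in N (left out, the last holds). Time passes only in rows, so rows that do not move let the fingers close. It gives the time, the measured TCP pose, the force, the opening and the grip force at its end, in the units of the state.
- monitor.get_obs(): the state, without advancing time (a new reading comes with each control period).
- optics.grab_frame(name): name is "side" or "top" or "wrist"; returns (picture, depth): 480x640x3 uint8, red, green, blue; 480x640 float32, m along the optical axis (not along the pixel's ray), 0 where there is no reading.
- optics.camera_model(name): a dict with "vertical_fov" (degrees; the focal length in pixels is half the picture's height over the tangent of half this angle, whatever the lens; pixels are square), "cx", "cy" (the principal point, pixels), "D" ([k1, k2, p1, p2, k3] as OpenCV has them; the pictures are not rectified), "R" (3x3) and "t" (3): a world point X has camera coordinates R X + t; the wrist camera has in their place "hand_eye" (4x4, takes a point from camera to tool coordinates, whose origin is the TCP and whose axes are the flange's). Camera axes: x right, y down, z forward; pixel columns grow to the right and rows downward; lengths in m; the calibration is good to about 2 mm. A picture is of the moment at which its call begins: read the wrist's pose just before it. camera_model takes no time and is no camera call.
- r.hand_in(): hands the job in; it is judged then, once.
The state is a dict: "clock": time; "joints": joint angles; "qvel": joint speeds; "tau": joint torques, N m; "tcp_pos": TCP position; "orientation": TCP orientation; "contact_force": force on the tool from outside, world axes, zero at the start; "moment": the same for the moment, N m; "grip_width": finger opening in m; "gripper_force": force on a finger pad.
Only numpy, scipy, OpenCV 4.12 (cv2) and the standard library are available. Lean on these libraries where they do the work, as an engineer would, in place of code of your own. Each camera call takes 0.05 s, during which the arm holds its last target. There are 200 camera calls.

## Working session

There is one attempt and no reset: what is moved stays moved. The work goes in short steps, Python scripts to look and compute and a shell command to move; the robot and the scene stay as the last step left them, time stands still between calls to the robot, and variables do not carry over. Pictures are saved under pics/ and viewed, at most 10 in all, crops included, and the job is handed in when it is done.

```bash
ls; mkdir -p pics
python3 - <<'E'
from bench import monitor, optics, r
import cv2,json
print(monitor.get_obs())
for n in ("top","side"):
    p,d=optics.grab_frame(n); cv2.imwrite(f"pics/{n}0.png",p[:,:,::-1]); 
    print(n,optics.camera_model(n))
print(optics.camera_model("wrist"))
E
```

```text
pics
{'clock': 0.0, 'joints': array([-1.26206475,  0.47780322,  0.02233955,  1.55645793, -0.01148387,
        1.10929926, -0.08310803]), 'qvel': array([ 4.24842154e-04,  1.50845723e-03,  1.50514753e-03, -1.40857815e-03,
        1.14728848e-03, -2.03889505e-03,  9.32430001e-05]), 'tau': array([-4.72390366e-05, -5.96447754e+01,  1.60719652e+00, -2.81209069e+01,
        1.22158119e-02,  9.30874347e-03,  1.46178877e-05]), 'tcp_pos': array([0.27306107, 0.61665101, 0.2303209 ]), 'orientation': array([-6.49947494e-01, -3.07338768e+00,  2.86636726e-03]), 'contact_force': array([0.00267484, 0.26845208, 0.21664173]), 'moment': array([-0.05468551,  0.05917639, -0.0355951 ]), 'gripper_force': 0.0, 'grip_width': 0.08549341424961417}
top {'vertical_fov': 57.45959136878857, 'cx': 320.0423223147455, 'cy': 242.91284769926025, 'D': array([-0.04460743,  0.        ,  0.        ,  0.        ,  0.        ]), 'R': array([[-0.02282916, -0.99969717,  0.00918733],
       [-0.99564465,  0.02190381, -0.09061987],
       [ 0.09039119, -0.0112161 , -0.99584318]]), 't': array([-0.00225846,  0.49877131,  0.91123191
[... 178 characters left out ...]
ay([[ 0.99374031, -0.11137746, -0.00867455],
       [-0.07792821, -0.63546733, -0.76818518],
       [ 0.08004612,  0.76405257, -0.64016895]]), 't': array([-0.48799977,  0.0999705 ,  1.21734285])}
{'vertical_fov': 67.05332877236036, 'cx': 322.03249582240966, 'cy': 236.5597100445596, 'D': array([-0.05215,  0.     ,  0.     ,  0.     ,  0.     ]), 'hand_eye': array([[ 1.05087262e-03, -9.62983136e-01, -2.69559597e-01,
         6.87336624e-02],
       [ 9.99999423e-01,  1.07144944e-03,  7.07979885e-05,
         1.01687879e-03],
       [ 2.20642210e-04, -2.69559516e-01,  9.62983706e-01,
        -1.41867711e-01],
       [ 0.00000000e+00,  0.00000000e+00,  0.00000000e+00,
         1.00000000e+00]])}
```

View pics/top0.png

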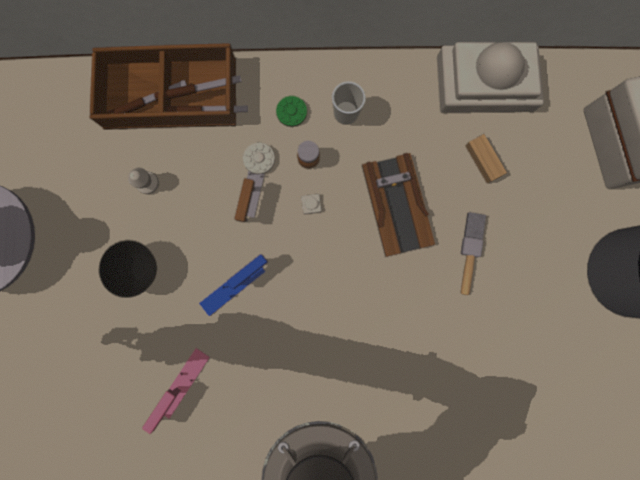

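View pics/side0.png

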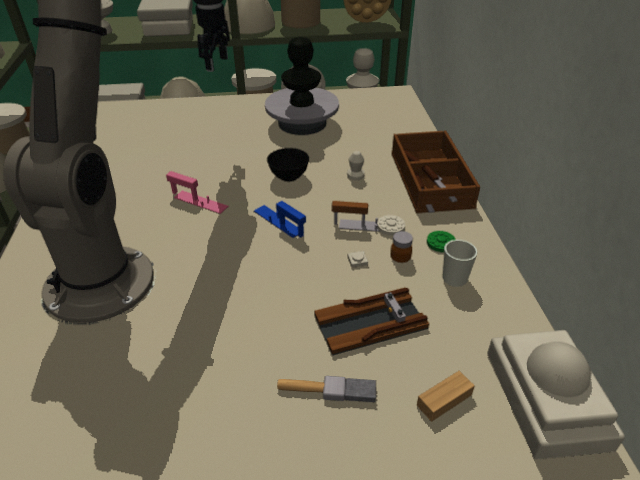

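Top view: candidates for the lifter are the brown-handled one at (245,200), the blue one (234,285) and the pink one (176,390). For the rosette they are the white one at (259,157) and the green one (291,111). I choose the brown-handled lifter carrying the white rosette. The bed is at (398,205) with its stop at (394,180), the tile at (312,204), the jar at (308,154). The side view agrees: lifter handle at (350,208), rosette (391,224), bed (372,320).

```bash
cat > h.py <<'E'
from bench import monitor, optics, r
import cv2,numpy as np
from scipy.spatial.transform import Rotation as Ro
def cam(n,obs=None):
    m=optics.camera_model(n); f=240/np.tan(np.radians(m["vertical_fov"]/2))
    K=np.array([[f,0,m["cx"]],[0,f,m["cy"]],[0,0,1]])
    if n=="wrist":
        T=np.eye(4);T[:3,:3]=Ro.from_rotvec(obs["orientation"]).as_matrix();T[:3,3]=obs["tcp_pos"]
        W=T@m["hand_eye"]; Rwc,C=W[:3,:3],W[:3,3]
    else: Rwc=np.array(m["R"]).T; C=-Rwc@m["t"]
    return K,np.array(m["D"]),Rwc,C
def cast(c,uv,z):
    K,D,R,C=c; uv=np.asarray(uv,float).reshape(-1,1,2)
    d=np.c_[cv2.undistortPoints(uv,K,D)[:,0],np.ones(len(uv))]@R.T
    return C+d*((z-C[2])/d[:,2])[:,None]
def proj(c,X):
    K,D,R,C=c; return cv2.projectPoints(np.asarray(X,float).reshape(-1,1,3),cv2.Rodrigues(R.T)[0],-R.T@C,K,D)[0][:,0]
def blobs(mask,box,amin=30):
    x0,y0,x1,y1=box; mm=np.zeros(mask.shape,np.uint8); mm[y0:y1,x0:x1]=mask[y0:y1,x0:x1]
    cs=[c for c in cv2.findContours(mm,cv2.RETR_EXTERNAL,cv2.CHAIN_APPROX_NONE)[0] if cv2.contourArea(c)>amin]
    return sorted(cs,key=cv2.contourArea,reverse=True)
E
python3 - <<'E'
from h import *
p=cv2.imread("pics/top0.png"); c=cam("top")
hsv=cv2.cvtColor(p,cv2.COLOR_BGR2HSV)
for (x,y) in [(245,200),(256,200),(259,150),(375,200),(394,180),(270,200),(400,215)]: print((x,y),hsv[y,x])
brown=((hsv[...,1]>130)&(hsv[...,0]<15)|(hsv[...,1]>130)&(hsv[...,0]>170)).astype(np.uint8)
for b in blobs(brown,(225,170,275,230)): 
    rc=cv2.minAreaRect(b); print("handle",rc,cast(c,cv2.boxPoints(rc),.066))
for b in blobs(brown,(350,140,445,265)):
    rc=cv2.minAreaRect(b); print("bed",rc,cv2.contourArea(b),cast(c,cv2.boxPoints(rc),.016),cast(c,[rc[0]],.016))
crop=np.hstack([cv2.resize(p[125:235,215:335],None,fx=3.3,fy=4,interpolation=2),cv2.resize(p[145:265,350:450],(400,440),interpolation=2)])
print(crop.shape);cv2.imwrite("pics/crop1.png",crop)
E
```

```text
(245, 200) [ 13 139 110]
(256, 200) [167  19 121]
(259, 150) [ 21  32 137]
(375, 200) [ 12 135  87]
(394, 180) [165  17 122]
(270, 200) [18 48 95]
(400, 215) [15 17 60]
handle ((243.9727783203125, 199.6134796142578), (9.179336547851562, 40.95695114135742), 13.495734214782715) [[0.54868301 0.16025329 0.066     ]
 [0.63120338 0.14023077 0.066     ]
 [0.62628008 0.12184038 0.066     ]
 [0.54385534 0.14201583 0.066     ]]
bed ((418.94122314453125, 212.76470947265625), (66.93983459472656, 15.03720760345459), 75.96376037597656) 693.0 [[ 0.62854927 -0.19895501  0.016     ]
 [ 0.63609858 -0.23140741  0.016     ]
 [ 0.49268733 -0.26033254  0.016     ]
 [ 0.48549749 -0.22826196  0.016     ]] [[ 0.56020537 -0.22976205  0.016     ]]
bed ((384.16607666015625, 221.50875854492188), (66.4682846069336, 14.021435737609863), 75.49983215332031) 487.0 [[ 0.61008744 -0.12275994  0.016     ]
 [ 0.61728289 -0.15268106  0.016     ]
 [ 0.47598211 -0.18346403  0.016     ]
 [ 0.46908742 -0.15389203  0.016     ]] [[ 0.54262753 -0.15325302  0.016     ]]
bed ((374.4210205078125, 193.09974670410156), (59.6532287597
[... 180 characters left out ...]
9 -0.13922528  0.016     ]] [[ 0.60541234 -0.13430411  0.016     ]]
bed ((404.8370666503906, 166.59669494628906), (24.751693725585938, 11.595388412475586), 48.012786865234375) 90.5 [[ 0.67559556 -0.17607762  0.016     ]
 [ 0.69274937 -0.19583223  0.016     ]
 [ 0.65076959 -0.23055839  0.016     ]
 [ 0.63377977 -0.21078821  0.016     ]] [[ 0.66316847 -0.20332415  0.016     ]]
bed ((374.72308349609375, 169.98460388183594), (15.787042617797852, 5.613170623779297), 74.74488067626953) 32.5 [[ 0.67236113 -0.12684462  0.016     ]
 [ 0.67545905 -0.13886218  0.016     ]
 [ 0.64122469 -0.1467285   0.016     ]
 [ 0.63815906 -0.13474876  0.016     ]] [[ 0.65676741 -0.13679908  0.016     ]]
(440, 796, 3)
```

View pics/crop1.png

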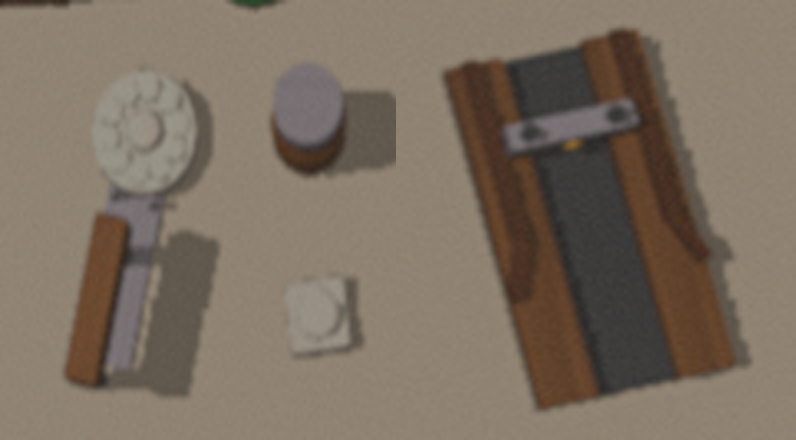

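```bash
cat >> h.py <<'E'
def delta(pos,yaw,obs=None):
    """shift (cm, tool axes) and turn (rotvec, tool axes) to TCP pos, tool down with its x at yaw+180deg"""
    o=obs or monitor.get_obs(); R=Ro.from_rotvec(o["orientation"])
    a=yaw+np.pi; x=np.array([np.cos(a),np.sin(a),0]); z=np.array([0,0,-1.]); T=Ro.from_matrix(np.c_[x,np.cross(z,x),z])
    print("shift cm",np.round(R.inv().apply(np.array(pos)-o["tcp_pos"])*100,2),"turn",np.round((R.inv()*T).as_rotvec(),4),"tcp",np.round(o["tcp_pos"],4),"F",np.round(o["contact_force"],2),"t",o["clock"],"w",round(o["grip_width"],4),"tilt",np.round(R.as_matrix()[:,2],4))
E
python3 - <<'E'
from h import *
delta([.5875,.141,.20],np.radians(-13.6))
c=cam("top"); X=cast(c,[[362.5,164.6],[409.5,153.2],[435.5,243.2],[385.5,256.8]],.016); print(X)
print(cast(c,[[312,204]],.017),cast(c,[[259,157]],.015))
E
```

```text
shift cm [-48.01 -30.77   3.1 ] turn [-0.0017 -0.     -0.1794] tcp [0.2731 0.6167 0.2304] F [ 0.1  -0.05 -0.01] t 0.1 w 0.0857 tilt [-6.0e-04 -1.6e-03 -1.0e+00]
[[ 0.66931807 -0.11040431  0.016     ]
 [ 0.69315793 -0.2149651   0.016     ]
 [ 0.49309122 -0.26285254  0.016     ]
 [ 0.46617312 -0.15335592  0.016     ]]
[[0.58402125 0.00196844 0.017     ]] [[0.69133498 0.11597271 0.015     ]]
```

```bash
python3 -m crank '[[[0,0,1.5],[0,0,-0.09]],[[0,0,1.5],[0,0,-0.0894]],[[-3.48,-3.24,0],[0,0,0]],[[-3.48,-3.24,0],[0,0,0]],[[-3.48,-3.24,0],[0,0,0]]]' 8.5
python3 -m crank '[[[-3.48,-3.24,0],[0,0,0]],[[-3.48,-3.24,0],[0,0,0]],[[-3.48,-3.24,0],[0,0,0]],[[-3.48,-3.24,0],[0,0,0]],[[-3.48,-3.24,0],[0,0,0]]]'
python3 -m crank '[[[-3.48,-3.24,0],[0,0,0]],[[-3.48,-3.24,0],[0,0,0]],[[-3.48,-3.24,0],[0,0,0]],[[-3.48,-3.24,0],[0,0,0]],[[0,0,0],[0,0,0]]]'
python3 - <<'E'
from h import *
delta([.5875,.141,.20],np.radians(-13.6))
o=monitor.get_obs(); p,d=optics.grab_frame("wrist"); np.savez("w1.npz",**{k:o[k] for k in("orientation","tcp_pos")}); cv2.imwrite("pics/w1.png",p[:,:,::-1])
E
```

```text
clock: 0.6
tcp_pos: [0.3523, 0.4965, 0.2006]
orientation: [-0.371, -3.119, 0.002]
contact_force: [1.2, 0.1, -0.0]
grip_width: 0.0852
gripper_force: 0.0
clock: 1.1
tcp_pos: [0.4835, 0.2979, 0.2011]
orientation: [-0.372, -3.119, 0.0]
contact_force: [1.4, 1.2, -0.1]
grip_width: 0.0851
gripper_force: 0.0
clock: 1.6
tcp_pos: [0.5909, 0.1323, 0.2012]
orientation: [0.389, 3.115, -0.006]
contact_force: [-0.9, -0.5, 0.9]
grip_width: 0.0847
gripper_force: 0.0
shift cm [0.55 0.76 0.12] turn [-0.0037  0.0028 -0.0113] tcp [0.5909 0.1323 0.2012] F [-0.93 -0.49  0.86] t 1.6 w 0.0847 tilt [ 0.0018 -0.0043 -1.    ]
```

View pics/w1.png

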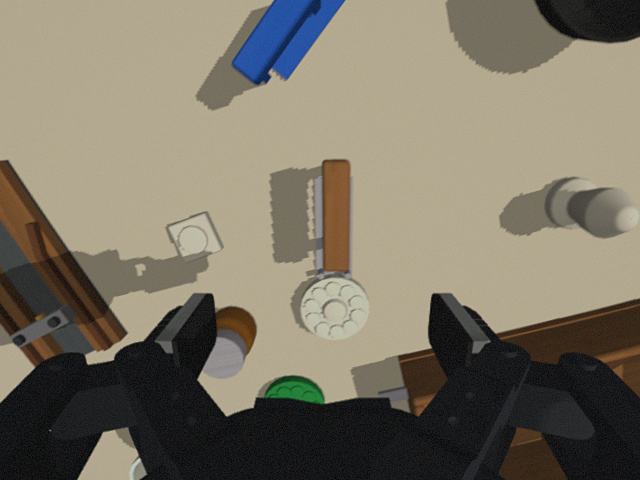

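Wrist view: brown handle at (337,215), rosette at (335,308), tile (194,238), jar (230,340). The fingers have free room on both sides of the handle.

Run:
```python
from h import *
p=cv2.imread("pics/w1.png"); o=np.load("w1.npz"); c=cam("wrist",o)
hsv=cv2.cvtColor(p,cv2.COLOR_BGR2HSV)
brown=((hsv[...,1]>130)&(hsv[...,0]<15)).astype(np.uint8)
b=blobs(brown,(300,140,375,285))[0]; rc=cv2.minAreaRect(b); B=cast(c,cv2.boxPoints(rc),.066)
print(rc); print(B, B.mean(0), np.linalg.norm(np.diff(B,axis=0),axis=1))
gr=cv2.inRange(hsv,(0,0,140),(25,60,255)); 
for q in blobs(gr,(290,270,380,345))[:2]:
    (u,v),rad=cv2.minEnclosingCircle(q); print("ros",u,v,rad,cast(c,[[u,v]],.015))
e=B[np.argmax(B[:,0])]
i=np.argsort(B[:,0]); f=B[i[2:]].mean(0);k=B[i[:2]].mean(0);yaw=np.arctan2(*(f-k)[[1,0]]);print("yaw",np.degrees(yaw),(f+k)/2)
m=(f+k)/2
delta([m[0],m[1],.036],yaw)
```

```text
((335.5, 215.5), (109.0, 25.0), 90.0)
[[0.54312508 0.14576666 0.066     ]
 [0.5477126  0.16399181 0.066     ]
 [0.63284538 0.14418854 0.066     ]
 [0.62786602 0.12440369 0.066     ]] [0.58788727 0.14458767 0.066     ] [0.01879366 0.08740572 0.02040182]
ros 334.5 307.0 57.872802734375 [[0.68794829 0.12102136 0.015     ]]
ros 334.0 311.0 13.601571083068848 [[0.69212436 0.11949496 0.015     ]]
yaw -13.622132841359006 [0.58788727 0.14458767 0.066     ]
shift cm [ 0.33  0.79 16.49] turn [-0.0019  0.0006 -0.0071] tcp [0.5892 0.1364 0.2009] F [0.53 0.98 0.12] t 1.65 w 0.0851 tilt [ 2.e-04 -2.e-03 -1.e+00]
```

```bash
python3 -m crank '[[[0.33,0.7,2],[-0.0019,0,-0.007]],[[0,0,3],[0,0,0]],[[0,0,3],[0,0,0]],[[0,0,1],[0,0,0]],[[0,0,0],[0,0,0]]]'
python3 -m crank '[[[0,0,0],[0,0,0]],[[0,0,0],[0,0,0]]]'
python3 - <<'E'
from h import *
o=monitor.get_obs(); p,d=optics.grab_frame("wrist"); c=cam("wrist",o); cv2.imwrite("pics/w2.png",p[:,:,::-1])
hsv=cv2.cvtColor(p,cv2.COLOR_RGB2HSV)
brown=((hsv[...,1]>130)&(hsv[...,0]<15)).astype(np.uint8)
for b in blobs(brown,(240,100,420,440),500)[:2]:
    rc=cv2.minAreaRect(b); B=cast(c,cv2.boxPoints(rc),.066); print(rc)
    i=np.argsort(B[:,0]); f=B[i[2:]].mean(0);k=B[i[:2]].mean(0);m=(f+k)/2;yaw=np.arctan2(*(f-k)[[1,0]]);print("yaw",np.degrees(yaw),m,np.linalg.norm(f-k))
    delta([m[0],m[1],.036],yaw)
E
```

```text
clock: 2.15
tcp_pos: [0.5846, 0.1494, 0.1098]
orientation: [-0.359, -3.118, -0.001]
contact_force: [-0.2, 0.0, 0.4]
grip_width: 0.0852
gripper_force: 0.0
clock: 2.35
tcp_pos: [0.5872, 0.1493, 0.1129]
orientation: [0.361, 3.118, 0.005]
contact_force: [0.1, 0.0, 0.5]
grip_width: 0.0852
gripper_force: 0.0
((310.9999694824219, 260.9999694824219), (151.99996948242188, 37.99999237060547), 90.0)
yaw -13.62360406923395 [0.58730475 0.14434438 0.066     ] 0.08944847091779944
shift cm [-0.11 -0.5   7.69] turn [0.0034 0.0022 0.0074] tcp [0.5872 0.1493 0.1129] F [-0.65 -0.08  0.61] t 2.4 w 0.085 tilt [ 0.0029  0.0028 -1.    ]
```

```bash
python3 -m crank '[[[0,-0.45,2],[0,0,0.004]],[[0,0,2],[0,0,0]],[[0,0,2],[0,0,0]],[[0,0,1.6],[0,0,0]],[[0,0,0],[0,0,0]]]'
python3 -m crank '[[[0,0,0],[0,0,0]],[[0,0,0],[0,0,0]],[[0,0,0],[0,0,0]]]'
python3 -c "
from h import *
delta([.5873,.1443,.036],np.radians(-13.62))"
```

```text
clock: 2.9
tcp_pos: [0.5841, 0.1443, 0.0339]
orientation: [-0.367, -3.118, -0.001]
contact_force: [-0.3, -0.0, 0.8]
grip_width: 0.0852
gripper_force: 0.0
clock: 3.2
tcp_pos: [0.586, 0.1448, 0.0364]
orientation: [0.367, 3.118, 0.004]
contact_force: [-0.3, -0.1, -1.0]
grip_width: 0.085
gripper_force: 0.0
shift cm [-0.14 -0.02  0.04] turn [0.0029 0.0015 0.0033] tcp [0.586  0.1448 0.0364] F [-0.3  -0.09 -1.04] t 3.2 w 0.085 tilt [ 0.0022  0.0025 -1.    ]
```

```bash
python3 -m crank '[[[0,0,0],[0.0025,0.0015,0.002]],[[0,0,0],[0,0,0]],[[0,0,0],[0,0,0]],[[0,0,0],[0,0,0]],[[0,0,0],[0,0,0]]]' 1.5 20
python3 -m crank '[[[0,0,0],[0,0,0]],[[0,0,0],[0,0,0]],[[0,0,0],[0,0,0]],[[0,0,0],[0,0,0]],[[0,0,0],[0,0,0]]]' 1.5 100
python3 -c "
from h import *
delta([.5873,.1443,.036],np.radians(-13.62))"
```

```text
clock: 3.7
tcp_pos: [0.5852, 0.1445, 0.0353]
orientation: [-0.37, -3.118, 0.001]
contact_force: [-0.6, 0.7, 1.2]
grip_width: 0.0215
gripper_force: 26.8
clock: 4.2
tcp_pos: [0.5852, 0.1445, 0.0355]
orientation: [-0.37, -3.118, 0.001]
contact_force: [-2.2, -1.7, 5.7]
grip_width: 0.0206
gripper_force: 98.2
shift cm [-0.21  0.03 -0.05] turn [-0.0006 -0.0015  0.0012] tcp [0.5852 0.1445 0.0355] F [-2.15 -1.75  5.7 ] t 4.2 w 0.0206 tilt [-1.6e-03 -2.0e-04 -1.0e+00]
```

```bash
python3 -m crank '[[[0,0,-0.2],[0,0,0]],[[0,0,-0.4],[0,0,0]],[[0,0,-0.7],[0,0,0]],[[0,0,-1],[0,0,0]],[[0,0,-1],[0,0,0]]]'
python3 -m crank '[[[0,0,-1],[0,0,0]],[[0,0,-1],[0,0,0]],[[0,0,-1],[0,0,0]],[[0,0,-1],[0,0,0]],[[0,0,-0.7],[0,0,0]]]'
python3 -m crank '[[[0,0,-0.4],[0,0,0]],[[0,0,-0.2],[0,0,0]],[[0,0,0],[0,0,0]],[[0,0,0],[0,0,0]]]'
python3 - <<'E'
from h import *
for n in ("wrist","side"):
    o=monitor.get_obs(); p,d=optics.grab_frame(n); cv2.imwrite(f"pics/{n}3.png",p[:,:,::-1]); 
    if n=="wrist": np.savez("w3.npz",**{k:o[k] for k in("orientation","tcp_pos")})
    np.save(f"{n}3d.npy",d)
a=cv2.imread("pics/side3.png")[100:300,280:480]; b=cv2.imread("pics/wrist3.png")
cv2.imwrite("pics/c3.png",np.hstack([cv2.resize(a,(400,400),interpolation=2),cv2.resize(b,(400,300))[:,:] if 0 else cv2.copyMakeBorder(cv2.resize(b,(400,300)),0,100,0,0,0)]))
y=np.radians(-13.62)
delta([.5852,.1445,.1255],y)
# bed estimate
yb=np.radians(12.3); O=np.array([.592,-.1835]); ub=np.array([np.cos(yb),np.sin(yb)])
h=O+ub*(-60-107)/1000; print("handle at entry",h)
delta([*h,.1255],yb)
E
```

```text
clock: 4.7
tcp_pos: [0.5853, 0.1446, 0.0691]
orientation: [-0.37, -3.118, 0.001]
contact_force: [0.3, -0.0, -3.0]
grip_width: 0.0207
gripper_force: 97.8
clock: 5.2
tcp_pos: [0.5856, 0.1447, 0.1165]
orientation: [-0.37, -3.119, -0.0]
contact_force: [-0.8, 0.0, -4.1]
grip_width: 0.0206
gripper_force: 97.8
clock: 5.6
tcp_pos: [0.585, 0.1445, 0.1209]
orientation: [-0.37, -3.117, 0.001]
contact_force: [-0.1, -0.0, -2.9]
grip_width: 0.0208
gripper_force: 97.8
shift cm [-0.02  0.   -0.47] turn [-0.0011 -0.0022  0.0014] tcp [0.585  0.1445 0.1208] F [-0.08  0.04 -2.38] t 5.7 w 0.0205 tilt [-2.4e-03 -5.0e-04 -1.0e+00]
handle at entry [ 0.42883339 -0.21907607]
shift cm [  6.67 -39.01  -0.41] turn [-0.0005 -0.0024 -0.451 ] tcp [0.585  0.1445 0.1208] F [-0.08  0.04 -2.38] t 5.7 w 0.0205 tilt [-2.4e-03 -5.0e-04 -1.0e+00]
```

View pics/c3.png

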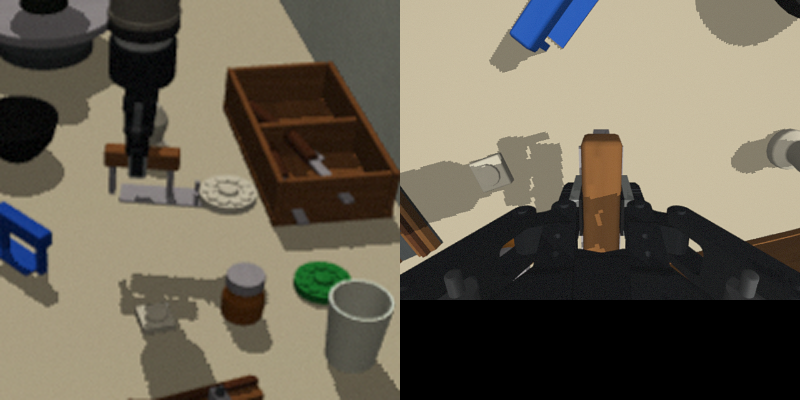

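Run:
```python
from h import *
K,D,R,C=cam("side"); d=np.load("side3d.npy"); hsv=cv2.cvtColor(cv2.imread("pics/side3.png"),cv2.COLOR_BGR2HSV)
def pts(box):
    x0,y0,x1,y1=box; u,v=np.meshgrid(np.arange(x0,x1),np.arange(y0,y1)); uv=np.stack([u,v],-1).reshape(-1,1,2).astype(float)
    q=cv2.undistortPoints(uv,K,D)[:,0]; z=d[v,u].ravel()[:,None]; return np.c_[q*z,z]@R.T+C,hsv[v,u].reshape(-1,3)
a=np.radians(-13.62); ax=np.array([np.cos(a),np.sin(a)])
for n,box in dict(handle=(333,172,370,185),blade=(341,194,374,200),ros=(381,191,406,203)).items():
    P,h=pts(box); s=P[:,:2]@ax; m=(P[:,2]>.07)&(P[:,2]<.2)
    if n=="handle": m&=h[:,1]>110
    print(n,m.sum(),P[m].mean(0),P[m].std(0),"slope",np.polyfit(s[m],P[m,2],1)[0])
```

```text
handle 309 [0.5923333  0.1323658  0.14860832] [0.02773986 0.01296921 0.01063163] slope -0.031060195606251707
blade 198 [0.60866964 0.13898648 0.0889326 ] [0.02300757 0.00810515 0.00276746] slope 0.012045409592339637
ros 299 [0.69048982 0.11048177 0.10173034] [0.01725732 0.01379903 0.0022588 ] slope 0.004639069773395253
```

Run:
```python
from h import *
def line(P):
    vx,vy,x,y=cv2.fitLine(np.float32(P[:,:2]),cv2.DIST_HUBER,0,.01,.01).ravel(); 
    if vx<0: vx,vy=-vx,-vy
    return np.degrees(np.arctan2(vy,vx)), y+(0.54-x)*vy/vx
p,d=optics.grab_frame("top"); cv2.imwrite("pics/top4.png",p[:,:,::-1]); c=cam("top")
hs0=cv2.cvtColor(cv2.imread("pics/top0.png"),cv2.COLOR_BGR2HSV)
for y in (200,225): print(y,[tuple(int(t) for t in hs0[y,x]) for x in range(360,440,3)])
ch=((hs0[...,1]<70)&(hs0[...,2]<80)).astype(np.uint8); br=((hs0[...,1]>100)&((hs0[...,0]<20)|(hs0[...,0]>170))).astype(np.uint8)
L=[];Rr=[];OL=[];OR=[]
for y in range(192,246,3):
    xs=np.flatnonzero(ch[y,375:428])+375; xs=xs[(abs(xs-np.median(xs))<14)]
    L.append((xs.min()-.5,y));Rr.append((xs.max()+.5,y))
    b=np.flatnonzero(br[y,355:445])+355; OL.append((b.min()-.5,y)); OR.append((b.max()+.5,y))
for n,Q,z in(("chL",L,.016),("chR",Rr,.004),("outL",OL,0),("outR",OR,.016)): print(n,line(cast(c,Q,z)))
# along-axis ends and stop
for y in [(394,176)]: pass
K=cast(c,[[385.5,256.8],[435.5,243.2],[410.5,250]],.016); print(K)
```

```text
200 [(17, 53, 143), (17, 52, 143), (17, 52, 141), (17, 51, 140), (13, 141, 87), (12, 135, 87), (10, 126, 75), (10, 118, 69), (13, 141, 96), (13, 68, 60), (50, 13, 58), (150, 4, 59), (90, 4, 57), (0, 8, 62), (45, 8, 62), (0, 8, 61), (12, 127, 86), (13, 144, 99), (12, 140, 95), (11, 122, 71), (11, 131, 68), (13, 82, 93), (17, 52, 103), (17, 52, 143), (18, 56, 142), (17, 53, 143), (17, 51, 144)]
225 [(17, 48, 142), (17, 51, 144), (17, 53, 144), (18, 52, 143), (17, 51, 141), (17, 52, 141), (10, 109, 70), (11, 119, 73), (14, 132, 87), (12, 138, 94), (14, 152, 94), (14, 107, 74), (90, 5, 55), (45, 8, 61), (20, 13, 60), (15, 8, 61), (50, 12, 62), (60, 8, 61), (12, 112, 75), (13, 144, 101), (13, 145, 95), (14, 138, 94), (11, 132, 95), (12, 125, 94), (16, 51, 105), (17, 55, 144), (17, 52, 143)]
chL (np.float32(12.492428), np.float32(-0.17218253))
chR (np.float32(12.471594), np.float32(-0.21835832))
outL (np.float32(12.66413), np.float32(-0.140414))
outR (np.float32(12.613477), np.float32(-0.24989487))
[[ 0.46617312 -0.15335592  0.016     ]
 [ 0.49309122 -0.26285254  0.016     ]
 [ 0.47959511 -0.20790963  0.016     ]]
```

```bash
python3 -m crank '[[[0.05,-0.3,0],[0,0,0]],[[0.14,-0.8,0],[0,0,0]],[[0.22,-1.3,0],[0,0,0]],[[0.31,-1.8,0],[0,0,0]],[[0.352,-2.05,0],[0,0,0]]]'
python3 -m crank '[[[0.352,-2.05,0],[0,0,0]],[[0.352,-2.05,0],[0,0,0]],[[0.352,-2.05,0],[0,0,0]],[[0.352,-2.05,0],[0,0,0]],[[0.352,-2.05,0],[0,0,0]]]'
python3 -m crank '[[[0.352,-2.05,0],[0,0,0]],[[0.352,-2.05,0],[0,0,0]],[[0.352,-2.05,0],[0,0,0]],[[0.352,-2.05,0],[0,0,0]],[[0.352,-2.05,0],[0,0,0]]]'
python3 -m crank '[[[0.352,-2.05,0],[0,0,0]],[[0.352,-2.05,0],[0,0,0]],[[0.352,-2.05,0],[0,0,0]],[[0.352,-2.05,0],[0,0,0]],[[0.31,-1.8,0],[0,0,0]]]'
python3 -m crank '[[[0.22,-1.3,0],[0,0,0]],[[0.14,-0.8,0],[0,0,0]],[[0.05,-0.3,0],[0,0,0]],[[0,0,0],[0,0,-0.01]],[[0,0,0],[0,0,-0.03]]]'
python3 -m crank '[[[0,0,0],[0,0,-0.0536]],[[0,0,0],[0,0,-0.0536]],[[0,0,0],[0,0,-0.0536]],[[0,0,0],[0,0,-0.0536]],[[0,0,0],[0,0,-0.0536]]]'
python3 -m crank '[[[0,0,0],[0,0,-0.0536]],[[0,0,0],[0,0,-0.0536]],[[0,0,0],[0,0,-0.03]],[[0,0,0],[0,0,-0.01]],[[0,0,0],[0,0,0]]]'
python3 -m crank '[[[0,0,0],[0,0,0]],[[0,0,0],[0,0,0]],[[0,0,0],[0,0,0]]]'
python3 - <<'E'
from h import *
p,d=optics.grab_frame("top"); cv2.imwrite("pics/top5.png",p[:,:,::-1])
delta([.4274,-.2203,.12],np.radians(12.5))
q,d=optics.grab_frame("side"); cv2.imwrite("pics/c5.png",np.hstack([cv2.resize(p[130:280,340:490,::-1],(400,400),interpolation=2),cv2.resize(q[230:380,270:420,::-1],(400,400),interpolation=2)]))
E
```

```text
clock: 6.25
tcp_pos: [0.5594, 0.0844, 0.1213]
orientation: [-0.371, -3.118, 0.001]
contact_force: [0.1, -1.4, -2.7]
grip_width: 0.0206
gripper_force: 97.9
clock: 6.75
tcp_pos: [0.5177, -0.0118, 0.1216]
orientation: [-0.373, -3.118, 0.001]
contact_force: [-0.1, 0.2, -2.7]
grip_width: 0.0208
gripper_force: 97.9
clock: 7.25
tcp_pos: [0.4763, -0.107, 0.1217]
orientation: [-0.373, -3.118, 0.001]
contact_force: [-0.7, 0.3, -2.2]
grip_width: 0.0203
gripper_force: 97.9
clock: 7.75
tcp_pos: [0.4357, -0.2001, 0.1218]
orientation: [-0.374, -3.117, 0.001]
contact_force: [0.2, -0.1, -2.8]
grip_width: 0.0204
gripper_force: 97.9
clock: 8.25
tcp_pos: [0.4287, -0.2196, 0.1216]
orientation: [-0.303, -3.125, 0.0]
contact_force: [-0.3, 0.4, -2.3]
grip_width: 0.0208
gripper_force: 98.0
clock: 8.75
tcp_pos: [0.4287, -0.2194, 0.1216]
orientation: [0.121, -3.138, -0.0]
contact_force: [0.8, 0.2, -3.7]
grip_width: 0.0205
gripper_force: 98.0
clock: 9.25
tcp_pos: [0.4285, -0.22, 0.1216]
orientation: [0.344, -3.121, -0.0]
contact_force: [0.7, 0.7, -2.3]
grip_width: 0.0207
gripper_force: 98.0
clock: 9.55
tcp_pos: [0.4283, -0.2203, 0.1216]
orientation: [0.343, -3.121, 0.0]
contact_force: [0.2, -0.3, -2.6]
grip_width: 0.0207
gripper_force: 98.0
shift cm [0.09 0.02 0.16] turn [ 0.0001 -0.0016  0.0004] tcp [ 0.4283 -0.2203  0.1216] F [ 0.24 -0.15 -3.03] t 9.6 w 0.0205 tilt [-1.6e-03 -2.0e-04 -1.0e+00]
```

View pics/c5.png

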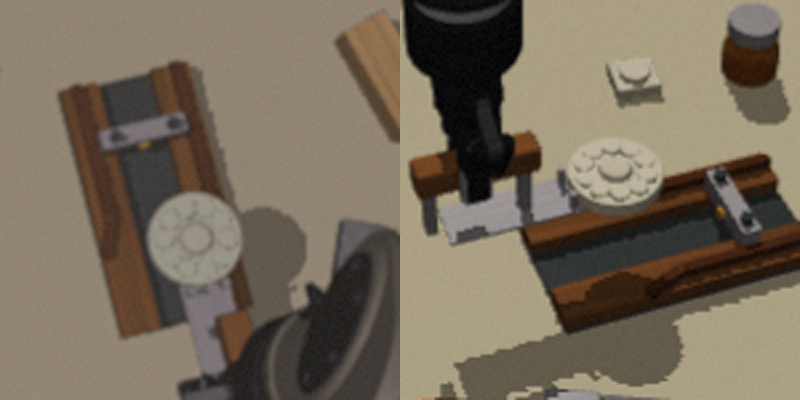

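```bash
cat >> h.py <<'E'
O=np.array([.5919,-.1838]); YB=np.radians(12.5); UB=np.array([np.cos(YB),np.sin(YB)]); VB=np.array([-UB[1],UB[0]])
def bedxy(P): q=np.atleast_2d(P)[:,:2]-O; return np.round(np.c_[q@UB,q@VB]*1000,1)
def ros(p,z,box=(355,140,450,262)):
    hsv=cv2.cvtColor(p,cv2.COLOR_RGB2HSV); m=cv2.inRange(hsv,(12,0,112),(40,46,255)); m=cv2.morphologyEx(m,cv2.MORPH_OPEN,np.ones((3,3)))
    b=blobs(m,box)[0]; e=cv2.fitEllipse(cv2.convexHull(b)); X=cast(cam("top"),[e[0]],z); print("ros px",np.round(e[0],1),np.round(e[1],1),"bed mm",bedxy(X)); return X
E
python3 - <<'E'
from h import *
p=cv2.imread("pics/top5.png")[:,:,::-1].copy()
ros(p,.099); print("tcp bed",bedxy([.4283,-.2203])); print(bedxy(cast(cam("top"),[[413.1,218.9]],.1)))
print("stop front lower edge guess",bedxy(cast(cam("top"),[[395,183.2]],.018)))
E
```

```text
ros px [412.8 219.2] [34.7 35.4] bed mm [[-58.7  -0.5]]
tcp bed [[-167.6   -0.2]]
[[-58.4  -0.9]]
stop front lower edge guess [[34.2 -3.4]]
```

```bash
python3 -m crank '[[[0,0,0.2],[0,-0.0015,0]],[[0,0,0.5],[0,0,0]],[[0,0,0.9],[0,0,0]],[[0,0,1.0],[0,0,0]],[[0,0,1.0],[0,0,0]]]'
python3 -m crank '[[[0,0,1],[0,0,0]],[[0,0,0.9],[0,0,0]],[[0,0,0.5],[0,0,0]],[[0,0,0.2],[0,0,0]],[[0,0,0],[0,0,0]]]'
python3 -m crank '[[[0,0,0],[0,0,0]],[[0,0,0],[0,0,0]]]'
python3 -c "
from h import *
delta([.4274,-.2203,.044],YB)"
```

```text
clock: 10.15
tcp_pos: [0.428, -0.2201, 0.0845]
orientation: [0.343, -3.122, -0.001]
contact_force: [0.8, -0.2, -2.9]
grip_width: 0.0206
gripper_force: 98.0
clock: 10.65
tcp_pos: [0.4282, -0.2202, 0.0594]
orientation: [0.343, -3.122, -0.0]
contact_force: [0.2, 0.8, -2.9]
grip_width: 0.0207
gripper_force: 98.0
clock: 10.85
tcp_pos: [0.4286, -0.2204, 0.06]
orientation: [-0.343, 3.122, -0.0]
contact_force: [-0.0, 0.0, -2.5]
grip_width: 0.0206
gripper_force: 98.0
shift cm [0.12 0.04 1.6 ] turn [-0.0003  0.0007  0.0006] tcp [ 0.4286 -0.2204  0.06  ] F [-0.    0.02 -2.47] t 10.85 w 0.0206 tilt [ 7.e-04 -2.e-04 -1.e+00]
```

```bash
python3 -m crank '[[[0,0,0.2],[0,0,0]],[[0,0,0.25],[0,0,0]],[[0,0,0.25],[0,0,0]],[[0,0,0.15],[0,0,0]],[[0,0,0.1],[0,0,0]]]'
python3 -m crank '[[[0,0,0.1],[0,0,0]],[[0,0,0.1],[0,0,0]],[[0,0,0.1],[0,0,0]],[[0,0,0.1],[0,0,0]],[[0,0,0.1],[0,0,0]]]'
python3 -m crank '[[[0,0,0.1],[0,0,0]],[[0,0,0.05],[0,0,0]],[[0,0,0],[0,0,0]],[[0,0,0],[0,0,0]]]'
python3 - <<'E'
from h import *
p,d=optics.grab_frame("top"); cv2.imwrite("pics/top6.png",p[:,:,::-1])
delta([.4274,-.2203,.044],YB); ros(p,.028)
q,d=optics.grab_frame("side"); cv2.imwrite("pics/c6.png",np.hstack([cv2.resize(p[130:280,340:490,::-1],(400,400),interpolation=2),cv2.resize(q[260:380,300:420,::-1],(400,400),interpolation=2)]))
E
```

```text
clock: 11.35
tcp_pos: [0.4281, -0.2202, 0.0499]
orientation: [0.343, -3.122, -0.0]
contact_force: [-0.3, -1.0, -2.7]
grip_width: 0.0203
gripper_force: 98.0
clock: 11.85
tcp_pos: [0.4284, -0.2203, 0.0451]
orientation: [-0.343, 3.123, 0.0]
contact_force: [0.5, 0.3, -2.2]
grip_width: 0.0205
gripper_force: 98.0
clock: 12.25
tcp_pos: [0.4283, -0.2203, 0.0436]
orientation: [0.343, -3.123, -0.0]
contact_force: [-0.7, -0.8, -2.0]
grip_width: 0.0207
gripper_force: 98.0
shift cm [ 0.09  0.02 -0.04] turn [ 0.0001 -0.0001  0.0006] tcp [ 0.4283 -0.2203  0.0436] F [-1.3   0.35 -1.91] t 12.3 w 0.0204 tilt [-1.e-04  1.e-04 -1.e+00]
ros px [405.1 224.1] [32.  32.7] bed mm [[-58.8   0.6]]
```

View pics/c6.png

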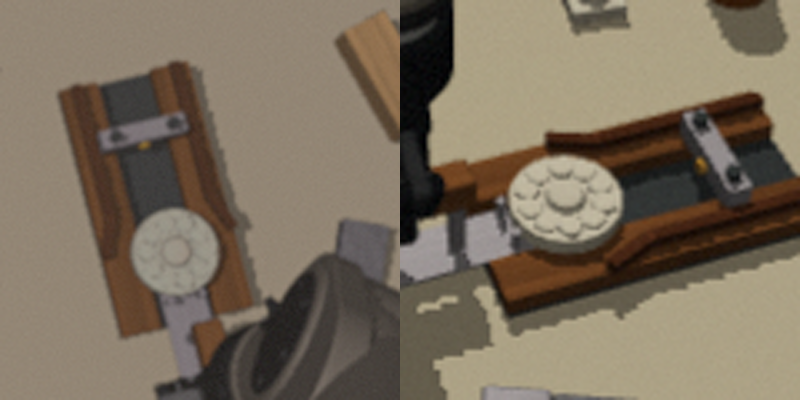

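```bash
python3 -m crank '[[[-0.05,0,0],[0,0,0]],[[-0.1,0,0],[0,0,0]],[[-0.1,0,0],[0,0,0]],[[-0.1,0,0],[0,0,0]],[[-0.1,0,0],[0,0,0]]]'
python3 -m crank '[[[-0.15,0,0],[0,0,0]],[[-0.2,0,0],[0,0,0]],[[-0.25,0,0],[0,0,0]],[[-0.3,0,0],[0,0,0]],[[-0.3,0,0],[0,0,0]]]'
python3 -m crank '[[[-0.3,0,0],[0,0,0]],[[-0.3,0,0],[0,0,0]],[[-0.3,0,0],[0,0,0]],[[-0.2,0,0],[0,0,0]],[[-0.1,0,0],[0,0,0]]]'
python3 -m crank '[[[0,0,0],[0,0,0]],[[0,0,0],[0,0,0]]]'
python3 - <<'E'
from h import *
p,d=optics.grab_frame("top"); delta([.4274,-.2203,.044],YB); ros(p,.028);o=monitor.get_obs();print("tcp bed",bedxy(o["tcp_pos"]),"F along",o["contact_force"][:2]@UB)
E
```

```text
clock: 12.85
tcp_pos: [0.4327, -0.2193, 0.0436]
orientation: [0.343, -3.123, -0.0]
contact_force: [-0.4, -0.1, -1.5]
grip_width: 0.0207
gripper_force: 98.1
clock: 13.35
tcp_pos: [0.4447, -0.2166, 0.0436]
orientation: [0.343, -3.123, -0.0]
contact_force: [-0.6, -0.4, -2.0]
grip_width: 0.0205
gripper_force: 98.1
clock: 13.85
tcp_pos: [0.4564, -0.214, 0.0436]
orientation: [-0.343, 3.123, 0.0]
contact_force: [-1.2, -0.0, -1.7]
grip_width: 0.0205
gripper_force: 98.1
clock: 14.05
tcp_pos: [0.4562, -0.2141, 0.0436]
orientation: [-0.343, 3.123, 0.0]
contact_force: [-0.1, 0.4, -1.4]
grip_width: 0.0205
gripper_force: 98.1
shift cm [ 2.93  0.02 -0.04] turn [ 0.0001 -0.      0.0005] tcp [ 0.4561 -0.2141  0.0436] F [ 0.42  0.01 -2.44] t 14.1 w 0.0206 tilt [-0.e+00  1.e-04 -1.e+00]
ros px [402.  211.8] [31.8 32.4] bed mm [[-31.4   0.2]]
tcp bed [[-139.2   -0.2]] F along 0.41348179377823546
```

Run:
```python
from h import *
p=cv2.imread("pics/top6.png"); hsv=cv2.cvtColor(p,cv2.COLOR_BGR2HSV); c=cam("top")
b=cv2.inRange(hsv,(15,120,90),(35,255,255)); v,u=np.nonzero(b[172:196,380:408]); print("brass px",u.mean()+380,v.mean()+172,v.max()+172,len(u))
print("tip bed",bedxy(cast(c,[[u.mean()+380,v.max()+172.5]],.025)))
g=cv2.inRange(hsv,(0,0,95),(180,40,255))
for q in blobs(g,(374,165,414,200))[:1]:
    rc=cv2.minAreaRect(q); print(rc,bedxy(cast(c,cv2.boxPoints(rc),.034)))
```

```text
brass px 393.55555555555554 184.11111111111111 185 9
tip bed [[28.8  2.5]]
((391.5, 179.00001525878906), (7.033532619476318, 28.619203567504883), 75.96376037597656) [[ 49.3  36.1]
 [ 49.9 -25.9]
 [ 34.6 -25.6]
 [ 34.   36.3]]
```

```bash
python3 -m crank '[[[-0.1,0,0],[0,0,0]],[[-0.2,0,0],[0,0,0]],[[-0.3,0,0],[0,0,0]],[[-0.3,0,0],[0,0,0]],[[-0.3,0,0],[0,0,0]]]'
python3 -m crank '[[[-0.3,0,0],[0,0,0]],[[-0.25,0,0],[0,0,0]],[[-0.2,0,0],[0,0,0]],[[-0.1,0,0],[0,0,0]],[[-0.05,0,0],[0,0,0]]]'
python3 -m crank '[[[0,0,0],[0,0,0]],[[0,0,0],[0,0,0]]]'
python3 - <<'E'
from h import *
p,d=optics.grab_frame("top"); ros(p,.028);o=monitor.get_obs();print("tcp bed",bedxy(o["tcp_pos"]),"F along",o["contact_force"][:2]@UB)
E
```

```text
clock: 14.6
tcp_pos: [0.4682, -0.2113, 0.0436]
orientation: [0.343, -3.123, -0.0]
contact_force: [-0.4, 0.3, -2.5]
grip_width: 0.0203
gripper_force: 98.1
clock: 15.1
tcp_pos: [0.4767, -0.2095, 0.0436]
orientation: [0.343, -3.123, -0.0]
contact_force: [0.1, -0.8, -1.8]
grip_width: 0.0203
gripper_force: 98.1
clock: 15.3
tcp_pos: [0.4766, -0.2095, 0.0436]
orientation: [-0.343, 3.123, 0.0]
contact_force: [0.2, 0.3, -2.0]
grip_width: 0.0208
gripper_force: 98.1
ros px [399.7 202.6] [31.7 32.3] bed mm [[-11.1  -0. ]]
tcp bed [[-118.1   -0.2]] F along 0.5598640294436472
```

```bash
python3 -m crank '[[[-0.05,0,0],[0,0,0]],[[-0.05,0,0],[0,0,0]],[[0,0,0],[0,0,0]]]'
python3 -c "
from h import *
o=monitor.get_obs();print('tcp bed',bedxy(o['tcp_pos']),'F along',o['contact_force'][:2]@UB)"
```

```text
clock: 15.65
tcp_pos: [0.4776, -0.2093, 0.0436]
orientation: [0.343, -3.123, -0.0]
contact_force: [-1.4, 0.4, -1.0]
grip_width: 0.0208
gripper_force: 98.1
tcp bed [[-117.1   -0.2]] F along -1.3202733272133862
```

```bash
python3 -m crank '[[[-0.06,0,0],[0,0,0]],[[-0.06,0,0],[0,0,0]],[[-0.06,0,0],[0,0,0]],[[-0.06,0,0],[0,0,0]],[[-0.06,0,0],[0,0,0]]]'
python3 -m crank '[[[0,0,0],[0,0,0]]]'
python3 -m crank '[[[0,0,0],[0,0,0]]]'
```

```text
clock: 16.15
tcp_pos: [0.4805, -0.2086, 0.0436]
orientation: [0.343, -3.123, -0.0]
contact_force: [-0.3, -0.1, -2.1]
grip_width: 0.0204
gripper_force: 98.1
clock: 16.25
tcp_pos: [0.4807, -0.2086, 0.0436]
orientation: [-0.343, 3.123, 0.0]
contact_force: [-0.1, -0.4, -1.8]
grip_width: 0.0206
gripper_force: 98.1
clock: 16.35
tcp_pos: [0.4806, -0.2086, 0.0436]
orientation: [-0.343, 3.123, 0.0]
contact_force: [0.5, 0.0, -2.0]
grip_width: 0.0206
gripper_force: 98.1
```

```bash
python3 -m crank '[[[-0.05,0,0],[0,0,0]],[[-0.05,0,0],[0,0,0]]]'
python3 -m crank '[[[0,0,0],[0,0,0]]]'
python3 -m crank '[[[0,0,0],[0,0,0]]]'
```

```text
clock: 16.55
tcp_pos: [0.4814, -0.2084, 0.0436]
orientation: [0.343, -3.123, -0.0]
contact_force: [-0.5, 0.7, -1.2]
grip_width: 0.0204
gripper_force: 98.1
clock: 16.65
tcp_pos: [0.4815, -0.2084, 0.0436]
orientation: [0.343, -3.123, -0.0]
contact_force: [-0.1, -1.3, -1.8]
grip_width: 0.0201
gripper_force: 98.1
clock: 16.75
tcp_pos: [0.4815, -0.2084, 0.0436]
orientation: [0.343, -3.123, -0.0]
contact_force: [-0.5, 0.5, -2.7]
grip_width: 0.0207
gripper_force: 98.1
```

```bash
python3 -m crank '[[[-0.05,0,0],[0,0,0]],[[-0.05,0,0],[0,0,0]]]'
python3 -m crank '[[[0,0,0],[0,0,0]]]'
python3 -m crank '[[[0,0,0],[0,0,0]]]'
```

```text
clock: 16.95
tcp_pos: [0.4824, -0.2082, 0.0436]
orientation: [0.343, -3.123, -0.0]
contact_force: [-0.7, -0.6, -1.2]
grip_width: 0.0205
gripper_force: 98.1
clock: 17.05
tcp_pos: [0.4826, -0.2082, 0.0436]
orientation: [0.343, -3.123, -0.0]
contact_force: [-0.5, 0.3, -1.4]
grip_width: 0.0208
gripper_force: 98.1
clock: 17.15
tcp_pos: [0.4826, -0.2082, 0.0436]
orientation: [-0.343, 3.123, 0.0]
contact_force: [-0.7, 0.2, -2.3]
grip_width: 0.0208
gripper_force: 98.1
```

```bash
python3 -m crank '[[[-0.05,0,0],[0,0,0]],[[-0.05,0,0],[0,0,0]],[[-0.05,0,0],[0,0,0]],[[0,0,0],[0,0,0]]]'
python3 - <<'E'
from h import *
p,d=optics.grab_frame("top"); ros(p,.028);o=monitor.get_obs();print("tcp bed",bedxy(o["tcp_pos"]),"F along",o["contact_force"][:2]@UB)
cv2.imwrite("pics/c7.png",cv2.resize(p[160:230,370:440,::-1],(560,560),interpolation=2))
E
```

```text
clock: 17.55
tcp_pos: [0.484, -0.2078, 0.0436]
orientation: [0.343, -3.123, -0.0]
contact_force: [-1.8, -0.3, -1.0]
grip_width: 0.0205
gripper_force: 98.1
ros px [398.7 199.4] [31.6 32.3] bed mm [[-3.7  0.2]]
tcp bed [[-1.105e+02 -1.000e-01]] F along -0.08495101140977954
```

View pics/c7.png

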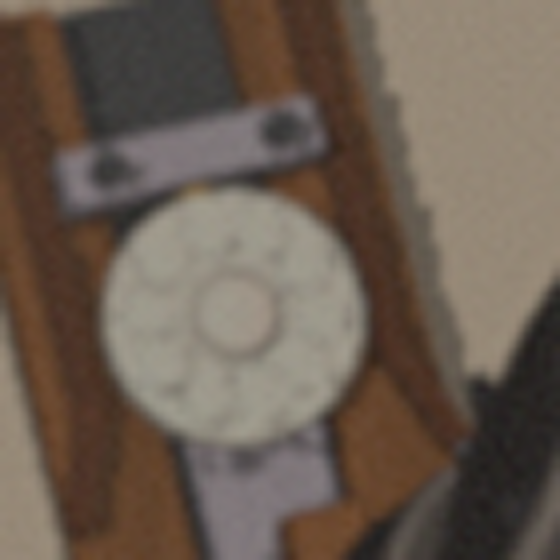

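The rosette, centred at about (399,199), is a few mm short of the stop, with the brass button still just visible at (395,184). I continue in half-millimetre steps.

```bash
python3 -m crank '[[[-0.05,0,0],[0,0,0]],[[0,0,0],[0,0,0]]]'
python3 -m crank '[[[0,0,0],[0,0,0]]]' | sed -n 2,4p
python3 -m crank '[[[-0.05,0,0],[0,0,0]],[[0,0,0],[0,0,0]]]'| sed -n 2,4p
python3 -m crank '[[[0,0,0],[0,0,0]]]'| sed -n 2,4p
```

```text
clock: 17.8
tcp_pos: [0.4844, -0.2078, 0.0436]
orientation: [0.343, -3.123, -0.0]
contact_force: [-1.0, -0.6, -2.0]
grip_width: 0.0206
gripper_force: 98.1
tcp_pos: [0.4845, -0.2078, 0.0436]
orientation: [0.343, -3.123, -0.0]
contact_force: [-0.7, -1.1, -2.0]
tcp_pos: [0.4849, -0.2077, 0.0436]
orientation: [0.343, -3.123, -0.0]
contact_force: [-0.8, 0.7, -1.8]
tcp_pos: [0.4849, -0.2077, 0.0436]
orientation: [0.343, -3.123, -0.0]
contact_force: [-0.3, -0.8, -1.3]
```

```bash
python3 -m crank '[[[-0.05,0,0],[0,0,0]],[[0,0,0],[0,0,0]]]'| sed -n 2,4p
python3 -m crank '[[[0,0,0],[0,0,0]]]' | sed -n 2,4p
```

```text
tcp_pos: [0.4855, -0.2076, 0.0436]
orientation: [0.343, -3.123, -0.0]
contact_force: [-0.4, -0.8, -1.8]
tcp_pos: [0.4854, -0.2075, 0.0436]
orientation: [0.343, -3.123, -0.0]
contact_force: [-0.7, -0.2, -2.0]
```

```bash
python3 -m crank '[[[-0.05,0,0],[0,0,0]],[[0,0,0],[0,0,0]]]'| sed -n 2,4p
python3 -m crank '[[[0,0,0],[0,0,0]]]' | sed -n 2,4p
```

```text
tcp_pos: [0.4859, -0.2074, 0.0436]
orientation: [0.343, -3.123, -0.0]
contact_force: [0.0, 0.5, -2.0]
tcp_pos: [0.4859, -0.2074, 0.0436]
orientation: [0.343, -3.123, -0.0]
contact_force: [0.4, -0.6, -2.2]
```

```bash
python3 -m crank '[[[-0.05,0,0],[0,0,0]],[[0,0,0],[0,0,0]]]'| sed -n 2,4p
python3 -m crank '[[[0,0,0],[0,0,0]]]' | sed -n 4p
python3 -m crank '[[[-0.05,0,0],[0,0,0]],[[0,0,0],[0,0,0]]]'| sed -n 2,4p
python3 -m crank '[[[0,0,0],[0,0,0]]]' | sed -n 4p
```

```text
tcp_pos: [0.4864, -0.2073, 0.0436]
orientation: [0.343, -3.123, -0.0]
contact_force: [-0.5, -0.5, -2.4]
contact_force: [-1.9, 1.0, -1.2]
tcp_pos: [0.4865, -0.2073, 0.0436]
orientation: [0.343, -3.122, -0.0]
contact_force: [-1.7, -0.8, -1.0]
contact_force: [-2.7, 0.2, -1.0]
```

```bash
python3 -m crank '[[[-0.03,0,0],[0,0,0]],[[0,0,0],[0,0,0]]]'| sed -n 2,4p
for i in 1 2 ; do python3 -m crank '[[[0,0,0],[0,0,0]]]' | sed -n 4p; done
```

```text
tcp_pos: [0.4865, -0.2073, 0.0435]
orientation: [0.343, -3.122, -0.001]
contact_force: [-2.9, -0.6, -0.0]
contact_force: [-3.3, -1.2, 0.4]
contact_force: [-3.9, -0.9, -0.0]
```

```bash
python3 -m crank '[[[-0.03,0,0],[0,0,0]],[[0,0,0],[0,0,0]]]'| sed -n 2,4p
for i in 1 2 3; do python3 -m crank '[[[0,0,0],[0,0,0]]]' | sed -n 4p; done
```

```text
tcp_pos: [0.4867, -0.2073, 0.0435]
orientation: [0.342, -3.121, -0.001]
contact_force: [-5.0, -0.6, 1.3]
contact_force: [-4.7, -1.0, 0.8]
contact_force: [-4.5, -1.0, 0.7]
contact_force: [-5.9, -1.1, 0.8]
```

```bash
python3 -m crank '[[[-0.02,0,0],[0,0,0]],[[0,0,0],[0,0,0]]]'| sed -n 2,4p
for i in 1 2; do python3 -m crank '[[[0,0,0],[0,0,0]]]' | sed -n 4p; done
```

```text
tcp_pos: [0.4867, -0.2072, 0.0434]
orientation: [0.342, -3.121, -0.001]
contact_force: [-6.1, -0.3, 0.8]
contact_force: [-6.0, -1.1, 0.8]
contact_force: [-5.4, -1.3, 1.0]
```

```bash
python3 -m crank '[[[0,0,0],[0,0,0]],[[0,0,0],[0,0,0]],[[0,0,0],[0,0,0]],[[0,0,0],[0,0,0]],[[0,0,0],[0,0,0]]]' | sed -n 1,4p
python3 -m crank '[[[0.05,0,0],[0,0,0]],[[0.05,0,0],[0,0,0]],[[0.05,0,0],[0,0,0]],[[0.1,0,0],[0,0,0]],[[0.1,0,0],[0,0,0]]]' | sed -n 1,4p
python3 -m crank '[[[0.2,0,0],[0,0,0]],[[0.3,0,0],[0,0,0]],[[0,0,0],[0,0,0]],[[0,0,0],[0,0,0]]]' | sed -n 1,4p
python3 - <<'E'
from h import *
p,d=optics.grab_frame("top"); ros(p,.028);delta([.4274,-.2203,.044],YB); cv2.imwrite("pics/c8.png",cv2.resize(p[160:230,370:440,::-1],(560,560),interpolation=2))
E
```

```text
clock: 21.2
tcp_pos: [0.4867, -0.2072, 0.0434]
orientation: [0.342, -3.121, -0.001]
contact_force: [-6.0, -1.3, -0.4]
clock: 21.7
tcp_pos: [0.4854, -0.2076, 0.0439]
orientation: [-0.344, 3.121, -0.0]
contact_force: [-1.1, 0.0, -2.3]
clock: 22.1
tcp_pos: [0.4794, -0.209, 0.0437]
orientation: [-0.343, 3.123, 0.0]
contact_force: [0.4, 0.5, -2.3]
ros px [398.4 198.1] [31.6 32.3] bed mm [[-0.9  0.2]]
shift cm [ 5.33  0.02 -0.03] turn [0.     0.0002 0.0006] tcp [ 0.4795 -0.2089  0.0437] F [-0.03  0.1  -1.9 ] t 22.15 w 0.0206 tilt [ 2.e-04  1.e-04 -1.e+00]
```

View pics/c8.png

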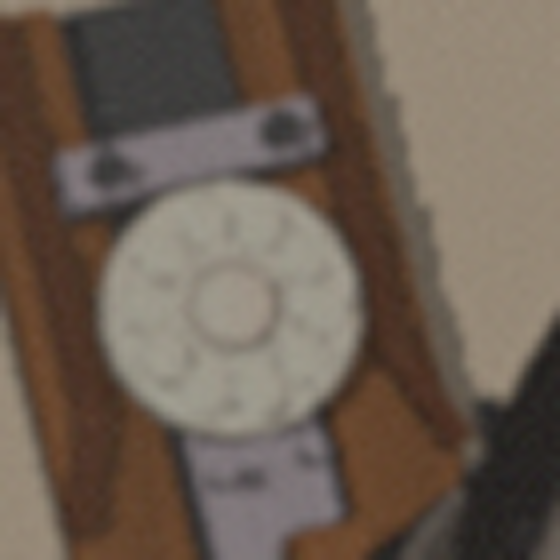

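The rosette is home: its edge touches the stop face, the button is hidden, and the pins are about 8 mm behind it. Next I draw the blade out and lift it.

```bash
python3 -m crank '[[[0.3,0,0],[0,0,0]],[[0.6,0,0],[0,0,0]],[[1,0,0],[0,0,0]],[[1,0,0],[0,0,0]],[[1,0,0],[0,0,0]]]' | sed -n 1,4p
python3 -m crank '[[[1,0,0],[0,0,0]],[[1,0,0],[0,0,0]],[[0.7,0,0],[0,0,0]],[[0.4,0,0],[0,0,0]],[[0,0,0],[0,0,0]]]' | sed -n 1,4p
python3 -m crank '[[[0,0,0],[0,0,0]],[[0,0,-0.5],[0,0,0]],[[0,0,-1],[0,0,0]],[[0,0,-1.5],[0,0,0]],[[0,0,-1.5],[0,0,0]]]' | sed -n 1,4p
python3 -m crank '[[[0,0,-1.5],[0,0,0]],[[0,0,-1.5],[0,0,0]],[[0,0,-1],[0,0,0]],[[0,0,0],[0,0,0]],[[0,0,0],[0,0,0]]]' | sed -n 1,4p
python3 - <<'E'
from h import *
p,d=optics.grab_frame("top"); ros(p,.028);delta([.5852,.1445,.13],np.radians(-13.62))
E
```

```text
clock: 22.65
tcp_pos: [0.4399, -0.2177, 0.0436]
orientation: [0.342, -3.122, -0.0]
contact_force: [0.5, -0.2, -2.4]
clock: 23.15
tcp_pos: [0.4104, -0.2243, 0.0436]
orientation: [0.342, -3.123, -0.0]
contact_force: [-0.2, -0.4, -1.4]
clock: 23.65
tcp_pos: [0.4113, -0.224, 0.0897]
orientation: [-0.343, 3.123, -0.0]
contact_force: [0.0, -0.5, -1.4]
clock: 24.15
tcp_pos: [0.411, -0.224, 0.1287]
orientation: [-0.343, 3.123, 0.0]
contact_force: [-0.4, 0.3, -3.3]
ros px [398.3 198.1] [31.3 32. ] bed mm [[-0.7  0.3]]
shift cm [-25.03  32.17  -0.17] turn [ 4.000e-04 -8.000e-04  4.567e-01] tcp [ 0.4107 -0.2239  0.1283] F [ 1.15 -0.28 -2.43] t 24.2 w 0.0204 tilt [-8.e-04  4.e-04 -1.e+00]
```

```bash
python3 -m crank '[[[-0.894,1.149,0],[0,0,0]],[[-1.788,2.298,0],[0,0,0]],[[-1.788,2.298,0],[0,0,0]],[[-1.788,2.298,0],[0,0,0]],[[-1.788,2.298,0],[0,0,0]]]' | sed -n 1,4p
python3 -m crank '[[[-1.788,2.298,0],[0,0,0]],[[-1.788,2.298,0],[0,0,0]],[[-1.788,2.298,0],[0,0,0]],[[-1.788,2.298,0],[0,0,0]],[[-1.788,2.298,0],[0,0,0]]]' | sed -n 1,4p
python3 -m crank '[[[-1.788,2.298,0],[0,0,0]],[[-1.788,2.298,0],[0,0,0]],[[-1.788,2.298,0],[0,0,0]],[[-1.788,2.298,0],[0,0,0]],[[-0.894,1.149,0],[0,0,0]]]' | sed -n 1,4p
python3 -m crank '[[[0,0,0],[0,0,0.05]],[[0,0,0],[0,0,0.1]],[[0,0,0],[0,0,0.1]],[[0,0,0],[0,0,0.1]],[[0,0,0],[0,0,0.07]]]' | sed -n 1,4p
python3 -m crank '[[[0,0,0],[0,0,0.0367]],[[0,0,0],[0,0,0]],[[0,0,0],[0,0,0]],[[0,0,0],[0,0,0]]]' | sed -n 1,4p
python3 -c "
from h import *
delta([.5852,.1445,.0355],np.radians(-13.62))"
```

```text
clock: 24.7
tcp_pos: [0.4669, -0.1046, 0.1278]
orientation: [0.343, -3.121, -0.001]
contact_force: [0.5, 0.4, -2.3]
clock: 25.2
tcp_pos: [0.5291, 0.0269, 0.1275]
orientation: [0.343, -3.121, -0.0]
contact_force: [-0.3, 0.2, -1.6]
clock: 25.7
tcp_pos: [0.5856, 0.1473, 0.1275]
orientation: [0.347, -3.121, -0.002]
contact_force: [-0.8, 0.2, -2.1]
clock: 26.2
tcp_pos: [0.5848, 0.1432, 0.1277]
orientation: [-0.322, -3.123, 0.002]
contact_force: [-0.0, -0.1, -1.6]
clock: 26.6
tcp_pos: [0.5853, 0.1439, 0.1283]
orientation: [-0.372, -3.119, 0.0]
contact_force: [0.2, 0.5, -1.5]
shift cm [0.02 0.06 9.28] turn [-0.0003 -0.0007  0.0003] tcp [0.5853 0.1439 0.1283] F [ 0.17  0.47 -1.45] t 26.6 w 0.0206 tilt [-7.e-04 -2.e-04 -1.e+00]
```

```bash
python3 -m crank '[[[0,0,1],[0,0,0]],[[0,0,2],[0,0,0]],[[0,0,2],[0,0,0]],[[0,0,2],[0,0,0]],[[0,0,1],[0,0,0]]]' | sed -n 1,4p
python3 -m crank '[[[0,0,0.6],[0,0,0]],[[0,0,0.2],[0,0,0]],[[0,0,0.1],[0,0,0]],[[0,0,0.1],[0,0,0]],[[0,0,0],[0,0,0]]]' | sed -n 1,4p
python3 -m crank '[[[0,0,0.1],[0,0,0]],[[0,0,0.05],[0,0,0]],[[0,0,0],[0,0,0]]]' | sed -n 1,4p
```

```text
clock: 27.1
tcp_pos: [0.5841, 0.1439, 0.0463]
orientation: [-0.372, -3.116, 0.002]
contact_force: [-0.7, -0.0, -1.4]
clock: 27.6
tcp_pos: [0.5859, 0.1444, 0.0392]
orientation: [0.373, 3.119, 0.001]
contact_force: [0.4, 0.6, -2.0]
clock: 27.9
tcp_pos: [0.5855, 0.1443, 0.0372]
orientation: [-0.373, -3.119, -0.0]
contact_force: [1.0, -0.4, -1.5]
```

```bash
python3 -m crank '[[[0,0,0.1],[0,0,0]],[[0,0,0.05],[0,0,0]],[[0,0,0],[0,0,0]],[[0,0,0],[0,0,0]]]' | sed -n 1,4p
python3 -m crank '[[[0,0,0.03],[0,0,0]],[[0,0,0],[0,0,0]],[[0,0,0],[0,0,0]]]' | sed -n 1,4p
```

```text
clock: 28.3
tcp_pos: [0.5855, 0.1443, 0.0356]
orientation: [-0.373, -3.119, -0.0]
contact_force: [-0.2, -0.8, -2.5]
clock: 28.6
tcp_pos: [0.5855, 0.1442, 0.0355]
orientation: [-0.373, -3.119, -0.0]
contact_force: [-0.8, -0.0, 1.4]
```

Contact with the bench (Fz rose from -2.5 to +1.4). Now I release and rise.

```bash
python3 -m crank '[[[0,0,0],[0,0,0]],[[0,0,0],[0,0,0]],[[0,0,0],[0,0,0]],[[0,0,0],[0,0,0]],[[0,0,0],[0,0,0]]]' 8.5 20 | sed -n 1,6p
python3 -m crank '[[[0,0,0],[0,0,0]],[[0,0,0],[0,0,0]],[[0,0,-0.5],[0,0,0]],[[0,0,-2],[0,0,0]],[[0,0,-3],[0,0,0]]]' | sed -n 1,6p
python3 -m crank '[[[0,0,-3],[0,0,0]],[[0,0,-3],[0,0,0]],[[0,0,-2],[0,0,0]],[[0,0,0],[0,0,0]],[[0,0,0],[0,0,0]]]' | sed -n 1,6p
python3 - <<'E'
from h import *
p,d=optics.grab_frame("top"); ros(p,.028); q,d=optics.grab_frame("side"); delta([.5852,.1445,.17],np.radians(-13.62))
cv2.imwrite("pics/c9.png",np.hstack([cv2.resize(p[100:280,220:440,::-1],(400,400),interpolation=2),cv2.resize(q[150:350,290:490,::-1],(400,400),interpolation=2)]))
E
```

```text
clock: 29.1
tcp_pos: [0.5856, 0.1443, 0.0354]
orientation: [0.373, 3.119, 0.0]
contact_force: [-1.1, 0.1, -0.1]
grip_width: 0.0845
gripper_force: 0.0
clock: 29.6
tcp_pos: [0.5842, 0.1439, 0.0897]
orientation: [-0.372, -3.116, 0.002]
contact_force: [-0.5, 0.4, -0.7]
grip_width: 0.0849
gripper_force: 0.0
clock: 30.1
tcp_pos: [0.5855, 0.1443, 0.1707]
orientation: [0.373, 3.119, 0.001]
contact_force: [0.7, -0.5, -0.5]
grip_width: 0.0849
gripper_force: 0.0
ros px [398.5 198.4] [29.7 31.2] bed mm [[-1.6  0.1]]
shift cm [-0.04  0.05 -0.07] turn [-0.0009 -0.0018 -0.    ] tcp [0.5847 0.1441 0.1693] F [ 0.46  0.78 -0.23] t 30.2 w 0.0849 tilt [-1.9e-03 -5.0e-04 -1.0e+00]
```

View pics/c9.png

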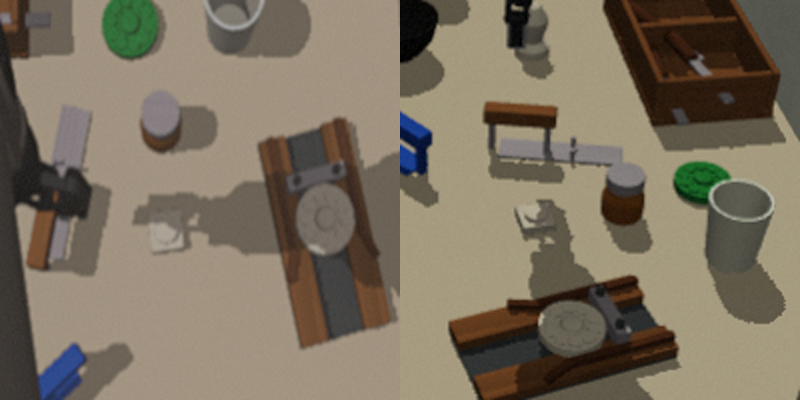

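The lifter lies flat on the bench at its old place, with its handle at (335,107 crop px in the side view, left end near (490,110)). The rosette rests against the stop on the bed at (398,198), and nothing else has moved.

```bash
python3 -c "
from bench import r
print(r.hand_in())"
```

```text
the job is handed in; nothing more can be done
None
```

I handed the job in at about 30 s: the rosette is home against the stop after about 1 s of pressing at 4.8 to 6 N, and the lifter lies flat on the bench clear of the bed; the hand-in gave no verdict.

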